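# Walk the die block round and close it on the fence's former

## Task

The heavy die block stands askew in front of the steel fence; it is too wide to grip, so push it with the fingers, at one corner and then the other as needed, until its vee-notched steel jaw faces the fence and is home: the half-round former on the fence inside the vee, and the jaw flush against the fence along its whole length. Push gently and only on the dark cast body, never on the bright steel jaw; keep the block flat on the table and leave the other things where they are.

Things in the scene. Friction and masses are not known exactly. Their poses are not given: they have to be found in the camera images.
- die_block: Loose die block to be pushed, about 1.6 kg, too wide to grip: dark grey cast body 90 (x) x 150 (y) x 55 mm with plain upright back and ends, steel jaw on its front. Origin: underside, middle of the whole 120 mm depth; centre of mass within 5 mm of it. +x points out of the jaw: back at x = -60 mm, body's front at +30, jaw's front at +60; ends at y = -75 and +75 mm; z up.
- vee_jaw: Bright steel jaw fixed to the front of the die block; same origin and axes as die_block. It spans x = +30 to +60 mm, y = -65 to +65 mm, 50 mm high. An upright vee notch in the middle of its front is 52 mm wide at the mouth, 30 mm wide at 26 mm depth. The fingers must not touch it.
- vee_mouth (a point): Middle of the vee's mouth, in the plane of the jaw's front face, 25 mm above the table; moves with the die block.
- fence: Fixed upright steel plate, 260 mm long (y), 10 thick, 50 high, on a 70 mm foot behind it. Origin: on the table, middle of the front face; -x points out of that face, towards the robot. There stands an upright half-round former 32 mm wide, its nose 20 mm proud of the face. Die home: axes parallel to the fence's, vee_mouth at x = 0, y = 0 of the fence (play 6 mm each way in y).
- hold_weight: dark cast-iron holding weight with a loop, 35 x 55 x 71 mm, left of the work; leave it
- stud_tin: open tin of studs, 64 mm across, 46 mm high, right of the work; leave it
- red_magnet: three-cornered magnetic welding square, 62 x 63 x 19 mm, lying to the left; leave it
- hex_keys: set of hex keys in a holder, 40 x 88 x 12 mm, lying to the right; leave it
- centre_punch: steel centre punch, 12 x 113 x 12 mm, lying to the right; leave it
There are look-alikes about, which are no part of the job. Leave any orange or purple look-alike of the die_block alone.

How it is judged (in metres and radians):
At the end, for the whole second after the job is handed in: the jaw's front face is within 3 mm of the fence's front face at the vee and square to it within 0.025 rad, the former is in the vee (within 10 mm along the fence), and the block stands flat and still on the table (angle between the x axis of die_block and the x axis of fence, either way round below 0.025 rad and x of vee_mouth in the frame of fence between -0.003 and 0.003 m and y of vee_mouth in the frame of fence between -0.01 and 0.01 m and height (world z) of die_block below 0.003 m and angle between die_block's own z axis and vertical below 0.03 rad and linear speed of die_block below 0.01 m/s); the robot touches nothing.
It fails at once if the die block is lifted or tipped off the table (height (world z) of die_block above 0.008 m or angle between die_block's own z axis and vertical above 0.12 rad).
It fails at once if the block is pushed with the gripper's body or the arm instead of the fingers (contact force between the arm and die_block above 2 N).
It fails at once if the fingers press on the steel jaw (contact force between the fingers and vee_jaw above 1 N).
It fails at once if the die block is rammed (faster than 0.35 m/s) (linear speed of die_block above 0.35 m/s).
It fails at once if another thing is pushed out of its place (more than 15 mm) (distance of any of hold_weight, stud_tin, red_magnet, hex_keys, centre_punch from where it was at the start of the episode above 0.015 m).
It also fails if it takes over 61 s, if anything falls off the work surface, if the arm or the gripper's body presses on something with over 40 N, if the wrist force passes 120 N, or if a joint passes its speed limit or range.

## Robot

A 6-joint arm with a two-finger parallel gripper is mounted at the origin on a cart in front of the work surface, level with it; the furniture and walls round the work are solid. World frame = base frame: x ahead of the robot, y to its left, z up, the work surface at z = 0. Lengths are in m, angles in degrees, forces in N, time in s.
With the tool pointing down it reaches from about 0.3 to 0.85 m from the base axis. Payload 4.2 kg.
Tool frame: the origin (TCP) lies where the fingers leave the gripper's body, on its centre line; the fingertips stand 78 mm ahead of it and the grasp point (between the pads) lies 60 mm ahead of it (bot.grip_depth is the distance from the TCP to the grasp point, in m); x points along the fingers, z is the direction in which the jaws open and shut, and the axes are right-handed (so a half turn about x gives the same grasp; the last joint's range is limited). The gripper opens to 91 mm and grips with 3 to 60 N. Pads are 32 mm wide; open, the fingers measure 118 mm over their backs; the gripper's body (76 mm by 178 mm) begins 60 mm behind the grasp point.
Start: joints at [73.912, 18.312, 89.639, -0, 72.044, -1.146], TCP at [0.148, 0.556, 0.292] pointing down, gripper open.
Joint ranges: [-177.97, 177.97], [-48.28, 115.42], [12.27, 149.76], [-77.06, 257.06], [2.81, 150.46], [-146.56, 146.56]. Speed limits (degrees/s): [147.25, 147.25, 180, 180, 180, 180].

## Interface

Orientations are given as [roll, pitch, yaw] about the fixed x, y, z axes, in that order (R = Rz(yaw) Ry(pitch) Rx(roll)).
In Python, from workcell import status, snapshot, camera_params, bot gives the robot as it stands. The module is installed in compiled form; this text tells all that it offers.
- The arm moves only by the shell command python3 -m handwheel 'ROWS' [OPENING]. ROWS is JSON, one flat list of numbers, 4 for each row, row after row: the shift along the tool's x, y, z in m, then the turn about the tool's x in rad. In form: [tx, ty, tz, turn, tx, ty, tz, turn, ...]. A call has exactly 8 rows; each row shifts and turns the commanded pose from where the row before left it, along the tool's axes as they then stand; what a row does not reach is not made up. A row lasts 1/12 s, in which the tool goes at most 41.7 mm and 7.16 degrees, less where a joint would pass 70% of its speed; a pose out of reach is approached as far as the arm can. A call with a gripper value outside its range is refused whole. OPENING is the gripper command: -1 is shut, 1 is fully open, values between are in proportion, set as the call begins (- or left out, the last holds). The fingers move at their own pace and stop on an object; the grip force is fixed at half the most. Time passes only in rows, so rows that do not move let the fingers close, or fill a call up. It gives the time, the measured TCP pose, the force and the opening at its end, in the units of the state.
- status.observe(): the state, without advancing time (a new reading comes with each control period).
- snapshot(name): name is "side" or "top" or "wrist"; returns (picture, depth): 480x640x3 uint8, blue, green, red; 480x640 float32, m along the optical axis (not along the pixel's ray), 0 where there is no reading.
- camera_params(name): a dict with "K" (3x3 intrinsics, pixels), "k1" (the pictures are not rectified: a ray, as slopes to the right and down, at radius r is drawn at 1 + k1 r^2 times it, then the intrinsics apply), "world_from_camera" (4x4, takes a point from camera to world coordinates); the wrist camera has in their place "mount" (4x4, takes a point from camera to tool coordinates, whose origin is the TCP and whose axes are the tool frame's). Camera axes: x right, y up, looking along -z (the intrinsics and any distortion apply to the point x, -y, -z); pixel columns grow to the right and rows downward; lengths in m; the calibration is good to about 2 mm. A picture is of the moment at which its call begins: read the wrist's pose just before it. camera_params takes no time and is no camera call.
- bot.sign_off(): hands the job in, once; it reports no verdict.
The state is a dict: "clock": time; "joint_pos": joint angles; "dq": joint speeds; "effort": joint torques, N m; "ee_pos": TCP position; "orientation": TCP orientation; "contact_force": force on the tool from outside, world axes, zero at the start; "ft_torque": the same for the moment, N m; "finger_gap": opening from 0.0 (shut) to 1.0 (fully open).
Only numpy, scipy, OpenCV 4.12 (cv2) and the standard library are available. Lean on these libraries where they do the work, as an engineer would, in place of code of your own. Each camera call takes 0.05 s, during which the arm holds its last target.

## Working session

There is one attempt and no reset: what is moved stays moved. The work goes in short steps, Python scripts to look and compute and a shell command to move; the robot and the scene stay as the last step left them, time stands still between calls to the robot, and variables do not carry over. Pictures are saved under pics/ and viewed, and the job is handed in when it is done.

```bash
mkdir -p pics; cat > h.py <<'E'
import numpy as np,cv2
from workcell import status,snapshot,camera_params,bot
def ray(name,u,v,T=None):
    p=camera_params(name);K=np.array(p["K"]);k1=p["k1"]
    d=np.array([(u-K[0,2])/K[0,0],(v-K[1,2])/K[1,1]]);s=d.copy()
    for _ in range(30): s=d/(1+k1*(s@s))
    M=np.array(p["world_from_camera"]) if T is None else T
    return M[:3,3],M[:3,:3]@np.array([s[0],-s[1],-1.0])
def onz(name,u,v,z,T=None):
    o,d=ray(name,u,v,T);return o+d*(z-o[2])/d[2]
def dep(name,u,v,D,T=None):
    o,d=ray(name,u,v,T);return o+d*D[int(v),int(u)]
def take(name,tag):
    im,D=snapshot(name);cv2.imwrite(f"pics/{tag}.png",im);np.savez(f"/tmp/{tag}.npz",im=im,D=D);return im,D
E
python3 - <<'E'
from h import *
s=status.observe();print({k:np.round(v,3).tolist() for k,v in s.items()})
for n in("top","side"):
    take(n,n+"0");p=camera_params(n);print(n,np.round(p["K"],1).tolist(),p["k1"],np.round(p["world_from_camera"],3).tolist())
print(status.observe()["clock"])
E
```

```text
{'clock': 0.0, 'joint_pos': [73.913, 18.351, 89.707, -0.001, 72.043, -1.144], 'dq': [0.106, -0.164, -0.007, 0.033, -0.044, 0.044], 'effort': [0.0, -41.247, -23.197, 0.073, 0.046, -0.0], 'ee_pos': [0.148, 0.555, 0.291], 'orientation': [179.622, 89.9, -105.32], 'contact_force': [-0.235, -0.034, -0.058], 'ft_torque': [0.024, -0.037, -0.028], 'finger_gap': 0.997}
top [[549.6, 0.0, 318.4], [0.0, 549.6, 239.4], [0.0, 0.0, 1.0]] -0.14239692077773866 [[-0.009, 0.986, -0.166, 0.415], [-1.0, -0.006, 0.019, 0.046], [0.017, 0.166, 0.986, 1.1], [0.0, 0.0, 0.0, 1.0]]
side [[568.2, 0.0, 317.6], [0.0, 568.2, 238.4], [0.0, 0.0, 1.0]] 0.02024902735502082 [[0.992, 0.085, -0.095, 0.464], [-0.127, 0.596, -0.793, -0.907], [-0.01, 0.798, 0.602, 0.789], [0.0, 0.0, 0.0, 1.0]]
0.1
```

View pics/top0.png

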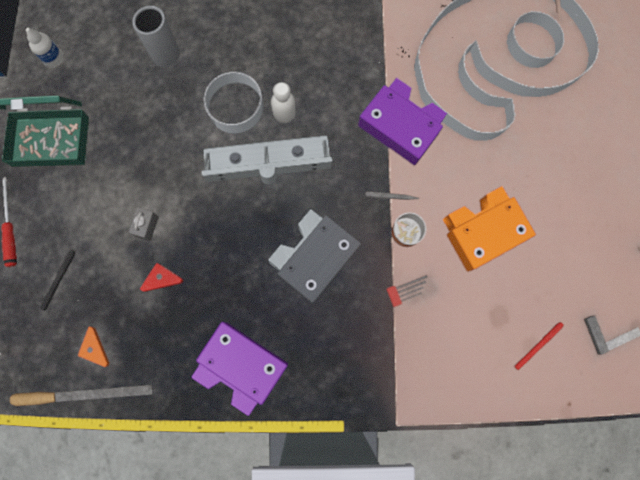

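View pics/side0.png

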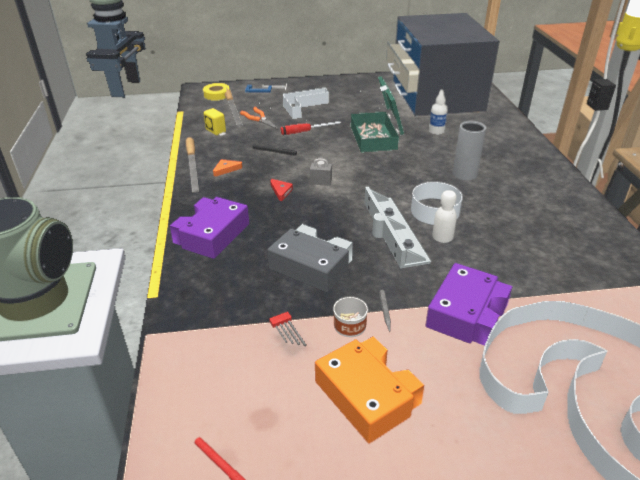

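The top view shows the grey block at about (315,255) with its jaw up-left, the fence at (267,158) with the former at (267,172), the tin at (408,230) and the weight at (143,225). Next I'll enlarge it to pick out edges.

```bash
python3 - <<'E'
from h import *
im=np.load("/tmp/top0.npz")["im"]
c=cv2.resize(im[120:310,190:390],None,fx=3,fy=3,interpolation=cv2.INTER_CUBIC);cv2.imwrite("pics/crop0.png",c)
E
```

```text
(no output)
```

View pics/crop0.png

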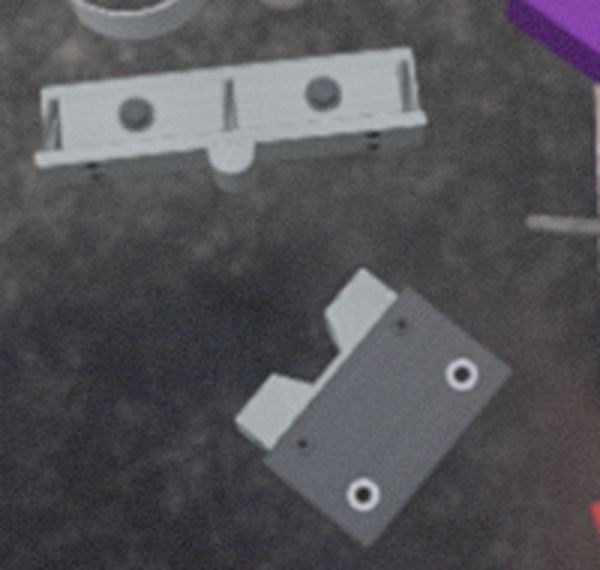

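The crop shows the body's top corners at (407,287), (512,371), (367,545), (264,460), and the fence's front top edge from (37,166) to (425,125). Now to convert these to world coordinates.

```bash
cat >> h.py <<'E'
def xyz(name,D,T=None):
    p=camera_params(name);K=np.array(p["K"]);k1=p["k1"]
    v,u=np.mgrid[0:480,0:640];dx=(u-K[0,2])/K[0,0];dy=(v-K[1,2])/K[1,1];sx,sy=dx,dy
    for _ in range(20):
        f=1+k1*(sx**2+sy**2);sx,sy=dx/f,dy/f
    M=np.array(p["world_from_camera"]) if T is None else T
    P=np.stack([sx*D,-sy*D,-D],-1);return P@M[:3,:3].T+M[:3,3]
E
python3 - <<'E'
from h import *
z=np.load("/tmp/top0.npz");im,D=z["im"],z["D"]
f=lambda u,v,h:onz("top",190+(u+.5)/3-.5,120+(v+.5)/3-.5,h)
C=[f(*c,.055) for c in[(407,287),(512,371),(367,545),(264,460)]];C=np.array(C)[:,:2]
print("body corners",C.round(4).tolist(),[round(np.linalg.norm(C[i]-C[(i+1)%4]),4) for i in range(4)])
d=(C[0]-C[1]+C[3]-C[2]);print("block x ang",np.degrees(np.arctan2(d[1],d[0])),"body centre",C.mean(0))
F=np.array([f(37,166,.05),f(425,126,.05)])[:,:2];e=F[0]-F[1]
print("fence",F.round(4).tolist(),np.linalg.norm(e),"mid",F.mean(0),"x ang",np.degrees(np.arctan2(e[1],e[0]))-90)
X=xyz("top",D)
for nm,(a,b,c,d) in dict(block=(200,310,255,370),fence=(130,180,195,340)).items():
    P=X[a:b,c:d]; s=im[a:b,c:d]
    h=P[...,2];print(nm,np.percentile(h,[5,50,95]).round(4))
    m=(h>.045)&(h<.07)&(D[a:b,c:d]>0);
    if nm=="block": 
        r=cv2.minAreaRect(P[m][:,:2].astype(np.float32)*1000);print(r)
    else:
        Q=P[m];
        y=Q[:,1];
        best=[]
        for yy in np.arange(y.min(),y.max(),.01):
            k=Q[(y>=yy)&(y<yy+.01)];best.append((yy+.005,k[:,0].min()))
        print(np.round(best,4).tolist())
def blobs(mask,nm,h):
    n,l,st,c=cv2.connectedComponentsWithStats(mask.astype(np.uint8))
    for i in range(1,n):
        if st[i,4]>100: print(nm,st[i].tolist(),onz("top",*c[i],h).round(3))
b,g,r=[im[...,i].astype(int) for i in range(3)]
blobs((r>150)&(g<80)&(b<80),"red",.01)
print("tin",onz("top",408,229,.046),"weight",onz("top",143,226,.03),"keys",onz("top",408,291,.0),onz("top",428,280,0),"punch",onz("top",366,194,0),onz("top",418,198,0))
E
```

```text
body corners [[0.6386, 0.0118], [0.5831, -0.0552], [0.4723, 0.0389], [0.5267, 0.104]] [np.float64(0.087), np.float64(0.1453), np.float64(0.0848), np.float64(0.145)]
block x ang 50.229100061547925 body centre [0.55518015 0.02487922]
fence [[0.7232, 0.2556], [0.7489, -0.0016]] 0.2584547387377368 mid [0.73605307 0.12699827] x ang 5.7096740642233215
block [-0.0036  0.0008  0.0563]
((564.9022827148438, 35.89561462402344), (120.0483169555664, 150.3948516845703), 50.20513153076172)
fence [-0.0033  0.006   0.0496]
[[0.0039, 0.7492], [0.0139, 0.7487], [0.0239, 0.7475], [0.0339, 0.7464], [0.0439, 0.7443], [0.0539, 0.7445], [0.0639, 0.7437], [0.0739, 0.7425], [0.0839, 0.7413], [0.0939, 0.7409], [0.1039, 0.7394], [0.1139, 0.7208], [0.1239, 0.7172], [0.1339, 0.7169], [0.1439, 0.7247], [0.1539, 0.7339], [0.1639, 0.7329], [0.1739, 0.7316], [0.1839, 0.7312], [0.1939, 0.7301], [0.2039, 0.7292], [0.2139, 0.7275], [0.2239, 0.7268], [0.2339, 0.7253], [0.2439, 0.7243], [0.2539, 0.724]]
red [2, 223, 10, 37, 267] [0.598 0.68  0.01 ]
red [140, 264, 41, 27, 546] [0.521 0.344 0.01 ]
red [515, 323, 48, 46, 323] [ 0.379 -0.419  0.01 ]
tin [ 0.6124139  -0.15067035  0.046     ] weight [0.62481068 0.37598946 0.03      ] keys [ 0.49405898 -0.15484447  0.        ] [ 0.51581511 -0.1965213   0.        ] punch [ 0.69501575 -0.07455301  0.        ] [ 6.86324951e-01 -1.82732285e-01  2.22044605e-16]
```

```bash
cat >> h.py <<'E'
from scipy.spatial.transform import Rotation as Ro
def pose():
    s=status.observe();R=Ro.from_euler("xyz",s["orientation"],degrees=True).as_matrix();return np.array(s["ee_pos"]),R,s
def plan(tgt,zdir_deg):
    """shift in present tool axes to tgt, and turn about tool x to get tool z heading zdir_deg (mod 180)"""
    p,R,s=pose();d=R.T@(np.array(tgt)-p)
    zc=np.degrees(np.arctan2(R[1,2],R[0,2]));yc=np.degrees(np.arctan2(R[1,1],R[0,1]))
    dz=(zdir_deg-zc+90)%180-90   # world yaw change; tool x is down -> turn=-dz
    print("clk",s["clock"],"p",p.round(4),"zhead %.1f yhead %.1f"%(zc,yc),"x",R[:,0].round(3),"shift",d.round(4),"turn rad %.4f"%np.radians(-dz),"(alt %.4f)"%np.radians(-dz+180*np.sign(dz)),"q1 %.1f q6 %.1f"%(s["joint_pos"][0],s["joint_pos"][5]),"F",np.round(s["contact_force"],1))
E
python3 - <<'E'
from h import *
plan([.4975,-.045,.15],50.2+90)
E
```

```text
clk 0.1 p [0.1482 0.5552 0.2915] zhead 75.1 yhead 165.1 x [-0.    -0.002 -1.   ] shift [ 0.1423 -0.4923 -0.4896] turn rad -1.1370 (alt 2.0046) q1 73.9 q6 -1.1 F [0.4 0.3 0.6]
```

```bash
python3 -m handwheel '[0,-0.0205,-0.0204,0,0,-0.0205,-0.0204,0,0,-0.0205,-0.0204,0,0,-0.0205,-0.0204,0,0,-0.0205,-0.0204,0,0,-0.0205,-0.0204,0,0,-0.0205,-0.0204,0,0,-0.0205,-0.0204,0]' 1; python3 -m handwheel '[0,-0.0205,-0.0204,0,0,-0.0205,-0.0204,0,0,-0.0205,-0.0204,0,0,-0.0205,-0.0204,0,0,-0.0205,-0.0204,0,0,-0.0205,-0.0204,0,0,-0.0205,-0.0204,0,0,-0.0205,-0.0204,0]' ; python3 -m handwheel '[0,-0.0205,-0.0204,0,0,-0.0205,-0.0204,0,0,-0.0205,-0.0204,0,0,-0.0205,-0.0204,0,0,-0.0205,-0.0204,0,0,-0.0205,-0.0204,0,0,-0.0205,-0.0204,0,0,-0.0205,-0.0204,0]'; python3 -m handwheel '[0,0,0,0.125,0,0,0,0.125,0,0,0,0.125,0,0,0,0.125,0,0,0,0.125,0,0,0,0.125,0,0,0,0.125,0,0,0,0.125]'; python3 -m handwheel '[0,0,0,0.125,0,0,0,0.125,0,0,0,0.125,0,0,0,0.125,0,0,0,0.125,0,0,0,0.125,0,0,0,0.125,0,0,0,0.125]'; python3 -c "
from h import *
plan([.4975,-.045,.093],140.2)"
```

```text
clock: 0.77
ee_pos: [0.2649, 0.3541, 0.2919]
orientation: [163.0, 90.0, -121.9]
contact_force: [0.4, 0.4, -1.4]
finger_gap: 1.001
clock: 1.43
ee_pos: [0.3812, 0.1542, 0.2921]
orientation: [105.1, 90.0, -179.8]
contact_force: [1.2, 0.1, 0.1]
finger_gap: 1.001
clock: 2.1
ee_pos: [0.4977, -0.0458, 0.2919]
orientation: [82.8, 90.0, 157.8]
contact_force: [-0.1, 0.6, 0.6]
finger_gap: 0.998
clock: 2.77
ee_pos: [0.4971, -0.0443, 0.2918]
orientation: [149.9, 89.9, 167.3]
contact_force: [0.1, -0.2, -0.3]
finger_gap: 1.001
clock: 3.43
ee_pos: [0.4971, -0.0443, 0.2918]
orientation: [-151.9, 89.9, 168.2]
contact_force: [-1.3, -0.1, -1.1]
finger_gap: 1.0
clk 3.4333 p [ 0.4971 -0.0443  0.2918] zhead -39.9 yhead 50.1 x [-0.001  0.    -1.   ] shift [ 0.1988 -0.0002  0.0009] turn rad -0.0016 (alt 3.1400) q1 -6.4 q6 33.5 F [-1.3 -0.1 -1.1]
```

```bash
python3 -m handwheel '[0.025,0,0,0,0.025,0,0,0,0.025,0,0,0,0.025,0,0,0,0.025,0,0,0,0.025,0,0,0,0.025,0,0,0,0.02,0,0,0]'; python3 - <<'E'
from h import *
plan([.4975,-.045,.093],140.2)
im,D=take("top","top1");X=xyz("top",D)
cv2.imwrite("pics/crop1.png",cv2.resize(im[120:340,190:430],None,fx=2.5,fy=2.5))
take("wrist","wrist1")
E
```

```text
clock: 4.1
ee_pos: [0.4965, -0.0442, 0.0953]
orientation: [-149.2, 89.9, 171.3]
contact_force: [-0.1, -0.1, 0.6]
finger_gap: 1.002
clk 4.1 p [ 0.4965 -0.0442  0.0953] zhead -39.5 yhead 50.5 x [-0.002  0.    -1.   ] shift [0.0023 0.     0.0013] turn rad 0.0047 (alt -3.1369) q1 -6.4 q6 33.1 F [-0.1 -0.1  0.6]
```

View pics/crop1.png

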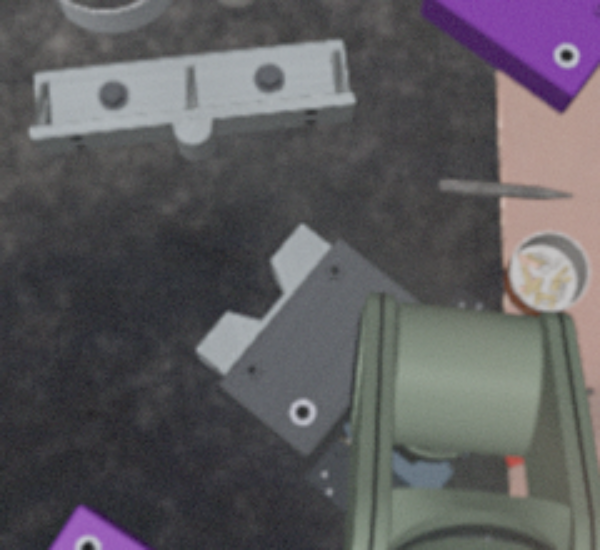

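View pics/wrist1.png

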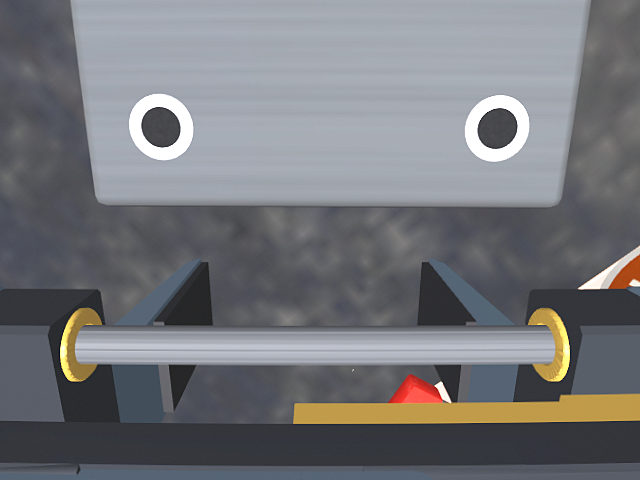

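The back edge is level in the wrist view (row ≈206, columns 97–563), and both fingertips stand clear behind it (row ≈263, columns 205 and 425). The red keys and the tin are clear to the right. I'll start the straight push with both fingers.

```bash
python3 -m handwheel '[0.001,0.007,0.001,0,0,0.007,0,0,0,0.006,0,0,0,0.004,0,0,0,0.004,0,0,0,0.004,0,0,0,0.004,0,0,0,0.004,0,0]'; python3 -m handwheel '[0,0.005,0,0,0,0.005,0,0,0,0.005,0,0,0,0.005,0,0,0,0.005,0,0,0,0.005,0,0,0,0.005,0,0,0,0.005,0,0]'
cat >> h.py <<'E'
FO=np.array([.7365,.127]);FA=5.65
def wr(tag):
    p,R,s=pose();im,D=take("wrist",tag)
    T=np.eye(4);T[:3,:3]=R;T[:3,3]=p;T=T@np.array(camera_params("wrist")["mount"])
    return im,D,xyz("wrist",D,T),p,R
def topblock(tag):
    im,D=take("top",tag);return im,D,xyz("top",D)
E
python3 - <<'E'
from h import *
im,D,X,p,R=wr("wrist2")
plan([.4975,-.045,.093],140.2)
a=np.linalg.norm(R);
for u in(150,250,320,400,500):
  print(u,[X[v,u].round(3).tolist() for v in(40,120,180,200)])
im,D,X=topblock("top2")
cv2.imwrite("pics/crop2.png",cv2.resize(im[120:340,190:430],None,fx=2.5,fy=2.5))
E
```

```text
clock: 4.87
ee_pos: [0.5212, -0.0167, 0.0973]
orientation: [-96.7, 89.5, -136.0]
contact_force: [-11.2, -15.3, 13.5]
finger_gap: 0.998
clock: 5.53
ee_pos: [0.5451, 0.0138, 0.0972]
orientation: [-108.0, 89.3, -147.4]
contact_force: [-13.1, -16.0, 13.7]
finger_gap: 1.002
clk 5.5833 p [0.546  0.0148 0.0971] zhead -39.4 yhead 50.6 x [-0.008 -0.005 -1.   ] shift [ 0.0048 -0.0769  0.0004] turn rad 0.0074 (alt -3.1342) q1 0.5 q6 40.1 F [-11.1 -13.8  12.8]
150 [[0.569, 0.119, 0.06], [0.552, 0.105, 0.055], [0.539, 0.092, 0.054], [0.535, 0.087, 0.057]]
250 [[0.591, 0.102, 0.056], [0.576, 0.085, 0.054], [0.564, 0.071, 0.054], [0.559, 0.066, 0.054]]
320 [[0.607, 0.089, 0.054], [0.593, 0.071, 0.054], [0.581, 0.057, 0.056], [0.577, 0.052, 0.056]]
400 [[0.625, 0.074, 0.056], [0.612, 0.056, 0.054], [0.601, 0.041, 0.055], [0.597, 0.036, 0.055]]
500 [[0.646, 0.056, 0.06], [0.636, 0.036, 0.055], [0.626, 0.021, 0.055], [0.622, 0.015, 0.055]]
```

View pics/crop2.png

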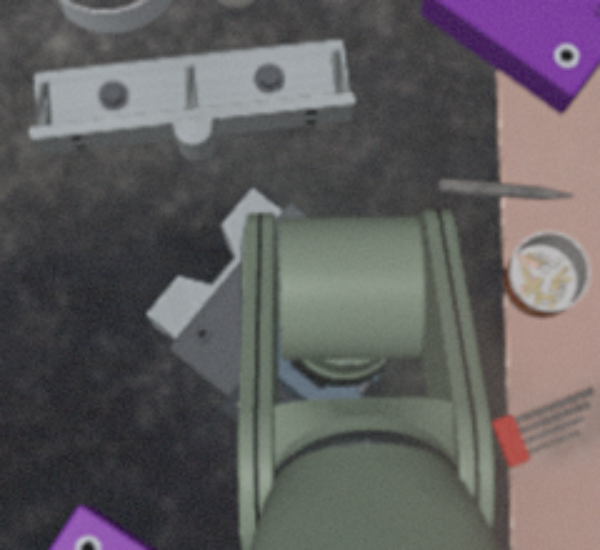

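View pics/wrist2.png

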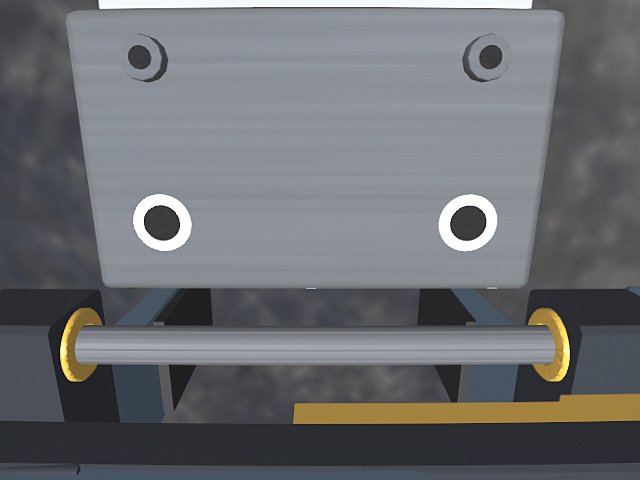

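Both fingers sit square behind the block, and the whole body shows in the wrist view (corners near (68,12), (563,12), (525,288), (103,288)). I'll get its pose from that outline.

```bash
cat >> h.py <<'E'
def wblock(tag):
    p,R,s=pose();im,D=take("wrist",tag)
    T=np.eye(4);T[:3,:3]=R;T[:3,3]=p;T=T@np.array(camera_params("wrist")["mount"])
    X=xyz("wrist",D,T);g=im.mean(2)
    m=(X[...,2]>.042)&(X[...,2]<.065)&(D>0)&(g<205)&(np.ptp(im.astype(int),axis=2)<35)
    m[300:]=0
    m=cv2.morphologyEx(m.astype(np.uint8),cv2.MORPH_OPEN,np.ones((9,9)))
    n,l,st,c=cv2.connectedComponentsWithStats(m);i=1+np.argmax(st[1:,4])
    cnt=max(cv2.findContours((l==i).astype(np.uint8),cv2.RETR_EXTERNAL,cv2.CHAIN_APPROX_NONE)[0],key=cv2.contourArea)
    hull=cv2.convexHull(cnt)[:,0,:]
    W=np.array([onz("wrist",u,v,.055,T)[:2] for u,v in hull])
    # back-face line & size in the tool heading frame
    r=cv2.minAreaRect((W*1000).astype(np.float32));box=cv2.boxPoints(r)/1000
    es=[(np.linalg.norm(box[(k+1)%4]-box[k]),box[(k+1)%4]-box[k]) for k in range(4)]
    L,e=max(es,key=lambda t:t[0]);wd=min(es,key=lambda t:t[0])[0]
    n=np.array([e[1],-e[0]])/L
    if n@R[:2,1]<0:n=-n
    a=np.degrees(np.arctan2(n[1],n[0]));t=np.array([-n[1],n[0]])
    pr=W-p[:2]
    back=W@n; lat=W@t
    o=(back.min()+.06)*n+(lat.min()+lat.max())/2*t
    fn=np.array([np.cos(np.radians(FA)),np.sin(np.radians(FA))]);ft=np.array([-fn[1],fn[0]])
    vm=o+.06*n-FO
    print("t%.1f"%s["clock"],"rect %.0f x %.0f"%(L*1000,wd*1000),"block o",o.round(4),"ang %.1f (fence-rel %.2f)"%(a,a-FA),"mouth in fence x %.1f y %.1f mm"%(vm@fn*1000,vm@ft*1000),"| tcp lateral on block(+y) %.1f, behind back %.1f mm"%((p[:2]-o)@t*1000,(back.min()-p[:2]@n)*1000),"yhead %.1f"%np.degrees(np.arctan2(R[1,1],R[0,1])),"z",p[2].round(4),"F",np.round(s["contact_force"],1))
    return im
E
python3 - <<'E'
from h import *
wblock("wrist3")
E
```

```text
t5.6 rect 147 x 92 block o [0.5924 0.0734] ang 50.6 (fence-rel 44.92) mouth in fence x -106.2 y 3.2 mm | tcp lateral on block(+y) -1.4, behind back 14.8 mm yhead 50.6 z 0.0972 F [ -9.  -10.2  11.6]
```

```bash
python3 -m handwheel '[0,0.002,0,0,0,0.004,0,0,0,0.004,0,0,0,0.003,0,0,0,0.003,0,0,0,0.002,0,0,0,0,0,0,0,0,0,0]'; python3 -c "
from h import *
wblock('wrist4')"
```

```text
clock: 6.35
ee_pos: [0.5568, 0.0279, 0.0972]
orientation: [-108.7, 89.4, -148.1]
contact_force: [-11.3, -13.8, 12.1]
finger_gap: 1.0
t6.3 rect 147 x 92 block o [0.6031 0.0866] ang 50.6 (fence-rel 44.95) mouth in fence x -94.3 y 15.3 mm | tcp lateral on block(+y) -1.4, behind back 14.8 mm yhead 50.6 z 0.0972 F [-11.3 -13.8  12.1]
```

```bash
python3 -m handwheel '[0,-0.006,0,0,0,-0.004,0,0,0,0,-0.009,0,0,0,-0.009,0,0,0,0,0,0,0.004,0,0,0,0.004,0,0,0,0,0,0]'; python3 -m handwheel '[0,0.0048,-0.0037,0.05,0,0.0048,-0.0037,0.05,0,0.0048,-0.0037,0.05,0,0.0048,-0.0037,0.05,0,0.0048,-0.0037,0.05,0,0.0048,-0.0037,0.05,0,0.0048,-0.0037,0.05,0,0.002,0,0]'; python3 -c "
from h import *
wblock('wrist5')"
```

```text
clock: 7.07
ee_pos: [0.5436, 0.0396, 0.0962]
orientation: [-110.4, 89.6, -149.8]
contact_force: [-7.8, -7.6, 7.1]
finger_gap: 1.001
clock: 7.73
ee_pos: [0.5493, 0.0814, 0.0962]
orientation: [-101.2, 89.1, -160.8]
contact_force: [-19.1, -12.7, 18.5]
finger_gap: 1.002
t7.7 rect 147 x 91 block o [0.6217 0.1052] ang 30.3 (fence-rel 24.64) mouth in fence x -61.9 y 14.6 mm | tcp lateral on block(+y) 16.0, behind back 14.5 mm yhead 30.4 z 0.0962 F [-19.1 -12.7  18.5]
```

View pics/wrist5.png

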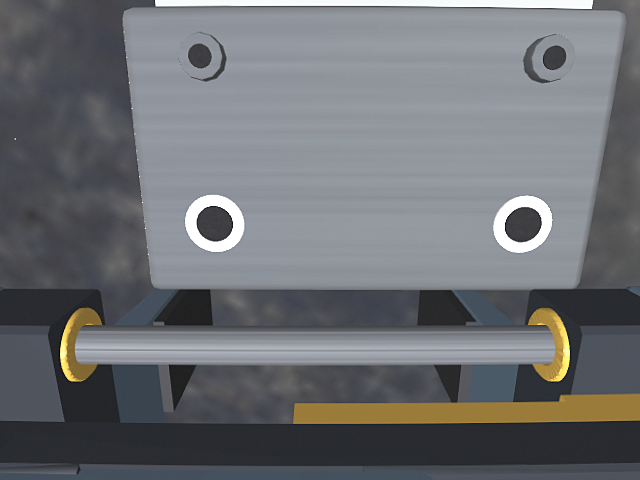

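```bash
python3 -m handwheel '[0,0.0037,0,0,0,0.0037,0,0,0,0.0048,-0.0037,0.05,0,0.0048,-0.0037,0.05,0,0.0048,-0.0037,0.05,0,0.0048,-0.0037,0.05,0,0.0048,-0.0037,0.05,0,0.0048,-0.0037,0.05]'; python3 -c "
from h import *
wblock('wrist6')"
```

```text
clock: 8.45
ee_pos: [0.5719, 0.1171, 0.0959]
orientation: [-89.3, 88.9, -166.1]
contact_force: [-18.6, -6.5, 15.4]
finger_gap: 1.0
t8.4 rect 147 x 91 block o [0.6479 0.1184] ang 13.2 (fence-rel 7.56) mouth in fence x -29.6 y 8.1 mm | tcp lateral on block(+y) 16.1, behind back 14.2 mm yhead 13.2 z 0.0959 F [-18.6  -6.5  15.4]
```

```bash
python3 -m handwheel '[0,0.0042,-0.0033,0.044,0,0.0042,-0.0033,0.044,0,0.0042,-0.0033,0.044,0,0,0,0,0,0,0,0,0,0,0,0,0,0,0,0,0,0,0,0]'; python3 - <<'E'
from h import *
wblock('wrist7')
im,D=take("top","top7")
cv2.imwrite("pics/crop7.png",cv2.resize(im[120:340,190:430],None,fx=2.5,fy=2.5))
im,D=take("side","side7")
cv2.imwrite("pics/scrop7.png",cv2.resize(im[150:330,240:460],None,fx=3,fy=3))
E
```

```text
clock: 9.17
ee_pos: [0.584, 0.1305, 0.0957]
orientation: [-90.2, 89.2, -174.6]
contact_force: [-14.8, -0.5, 10.7]
finger_gap: 0.998
t9.2 rect 147 x 91 block o [0.6595 0.1214] ang 5.4 (fence-rel -0.26) mouth in fence x -17.2 y 1.7 mm | tcp lateral on block(+y) 16.2, behind back 14.3 mm yhead 5.5 z 0.0957 F [-14.8  -0.5  10.7]
```

View pics/crop7.png

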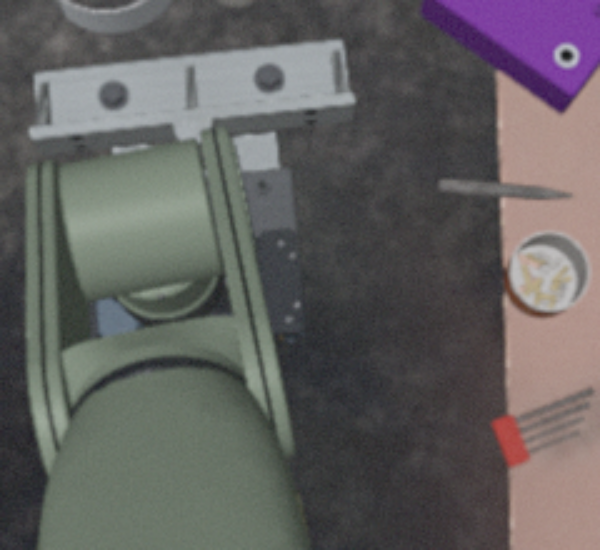

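View pics/scrop7.png

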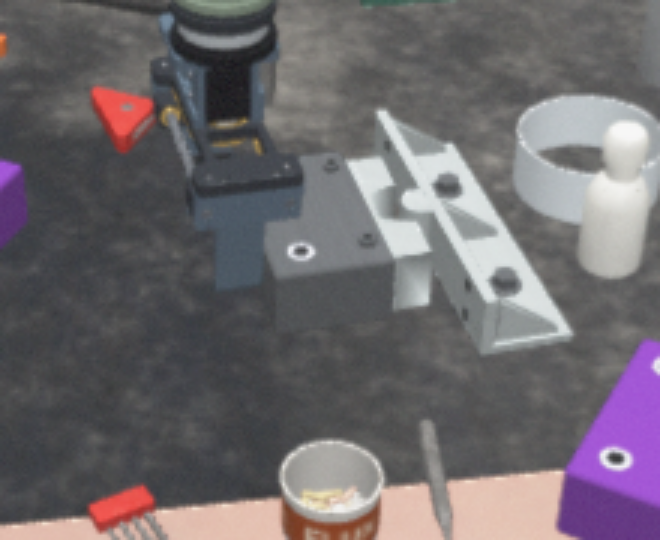

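View pics/wrist7.png

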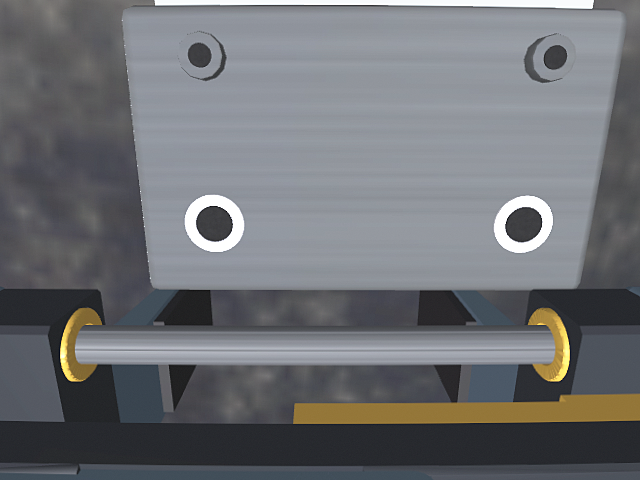

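The side crop shows the former (415,200) at the vee's mouth and the jaw parallel to the fence. The wrist view shows the fingers level on the back, off-centre by 16 mm. I'll recentre and push home.

```bash
python3 -m handwheel '[0,-0.006,0,0,0,-0.006,0,0,0,0,0.008,0,0,0,0.008,0,0.002,0,0,0,0,0.005,0,0,0,0.005,0,0,0,0,0,0]';  python3 -m handwheel '[0,0.002,0,0,0,0.002,0,0,0,0.002,0,0,0,0.002,0,0,0,0.002,0,0,0,0.002,0,0,0,0.001,0,0,0,0,0,0]'; python3 -c "
from h import *
wblock('wrist8')"
```

```text
clock: 9.98
ee_pos: [0.5858, 0.1134, 0.0938]
orientation: [-84.9, 89.4, -169.3]
contact_force: [-11.5, -3.3, 7.9]
finger_gap: 1.0
clock: 10.65
ee_pos: [0.595, 0.1147, 0.0938]
orientation: [-86.7, 88.9, -171.0]
contact_force: [-19.6, -2.9, 14.8]
finger_gap: 0.996
t10.7 rect 147 x 90 block o [0.6697 0.1228] ang 5.6 (fence-rel -0.05) mouth in fence x -6.9 y 2.3 mm | tcp lateral on block(+y) -0.8, behind back 15.1 mm yhead 5.7 z 0.0938 F [-19.6  -2.9  14.8]
```

```bash
python3 -m handwheel '[0,0.0015,0,0,0,0.0015,0,0,0,0.001,0,0,0,0.001,0,0,0,0.001,0,0,0,0.001,0,0,0,0,0,0,0,0,0,0]'; python3 -c "
from h import *
wblock('wrist9')"
```

```text
clock: 11.37
ee_pos: [0.6014, 0.1154, 0.0938]
orientation: [-87.3, 88.8, -171.6]
contact_force: [-21.4, -3.2, 15.9]
finger_gap: 1.001
t11.4 rect 147 x 90 block o [0.676  0.1235] ang 5.6 (fence-rel -0.04) mouth in fence x -0.5 y 2.5 mm | tcp lateral on block(+y) -0.8, behind back 15.1 mm yhead 5.7 z 0.0938 F [-21.4  -3.2  15.9]
```

```bash
python3 -m handwheel '[0,0.001,0,0,0,0.0005,0,0,0,0.0005,0,0,0,0.0005,0,0,0,0.0005,0,0,0,0,0,0,0,0,0,0,0,0,0,0]'; python3 -c "
from h import *
wblock('wrist10')"
```

```text
clock: 12.08
ee_pos: [0.6018, 0.1154, 0.0939]
orientation: [-87.6, 88.5, -172.0]
contact_force: [-28.5, -4.2, 21.8]
finger_gap: 1.002
t12.1 rect 147 x 90 block o [0.6761 0.1235] ang 5.6 (fence-rel -0.01) mouth in fence x -0.5 y 2.5 mm | tcp lateral on block(+y) -0.8, behind back 14.8 mm yhead 5.7 z 0.0939 F [-28.5  -4.2  21.8]
```

Motion has stopped while the force rises, so it has made contact with the fence. I'll press slightly more, back off and check.

```bash
python3 -m handwheel '[0,0.001,0,0,0,0.001,0,0,0,0.001,0,0,0,0.001,0,0,0,0,0,0,0,0,0,0,0,0,0,0,0,0,0,0]'; python3 -c "
from h import *
wblock('wrist11')"; python3 -m handwheel '[0,-0.003,0,0,0,-0.003,0,0,0,-0.006,0,0,0,-0.01,0,0,0,-0.015,0,0,0,-0.015,0,0,0,-0.015,0,0,0,-0.02,0,0]'; python3 -m handwheel '[-0.02,0,0,0,-0.03,0,0,0,-0.03,-0.03,0,0,-0.02,-0.03,0,0,0,-0.03,0,0,0,-0.03,0,0,0,-0.02,0,0,0,0,0,0]'; python3 - <<'E'
from h import *
im,D=take("top","top12");print(pose()[0])
cv2.imwrite("pics/crop12.png",cv2.resize(im[120:310,190:390],None,fx=3,fy=3,interpolation=cv2.INTER_CUBIC))
im,D=take("side","side12")
cv2.imwrite("pics/scrop12.png",cv2.resize(im[150:330,240:460],None,fx=3.3,fy=3.3,interpolation=cv2.INTER_CUBIC))
E
```

```text
clock: 12.8
ee_pos: [0.6022, 0.1155, 0.094]
orientation: [-87.9, 87.9, -172.3]
contact_force: [-37.9, -3.9, 29.4]
finger_gap: 1.004
t12.8 rect 147 x 90 block o [0.6762 0.1236] ang 5.7 (fence-rel 0.01) mouth in fence x -0.3 y 2.5 mm | tcp lateral on block(+y) -0.8, behind back 14.4 mm yhead 5.7 z 0.094 F [-37.9  -3.9  29.4]
clock: 13.52
ee_pos: [0.5305, 0.1087, 0.0944]
orientation: [98.3, 89.8, 14.0]
contact_force: [-0.2, 0.1, 0.5]
finger_gap: 0.997
clock: 14.18
ee_pos: [0.3868, 0.0942, 0.1937]
orientation: [-88.8, 89.8, -173.2]
contact_force: [0.2, -0.0, -0.3]
finger_gap: 0.998
[0.3896123  0.09469116 0.19410032]
```

View pics/crop12.png

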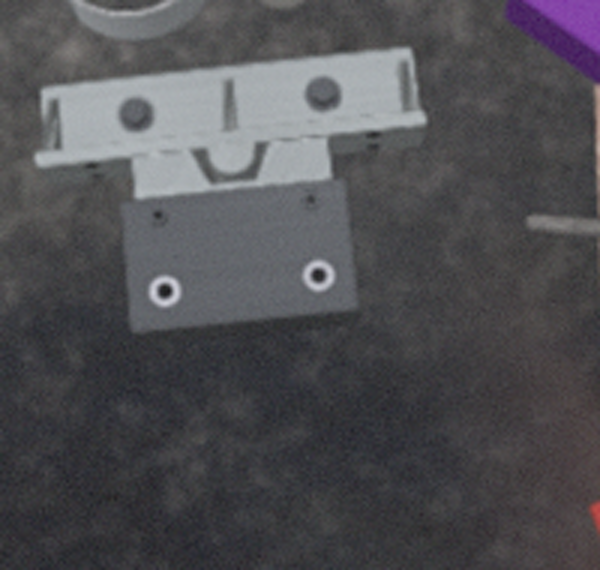

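View pics/scrop12.png

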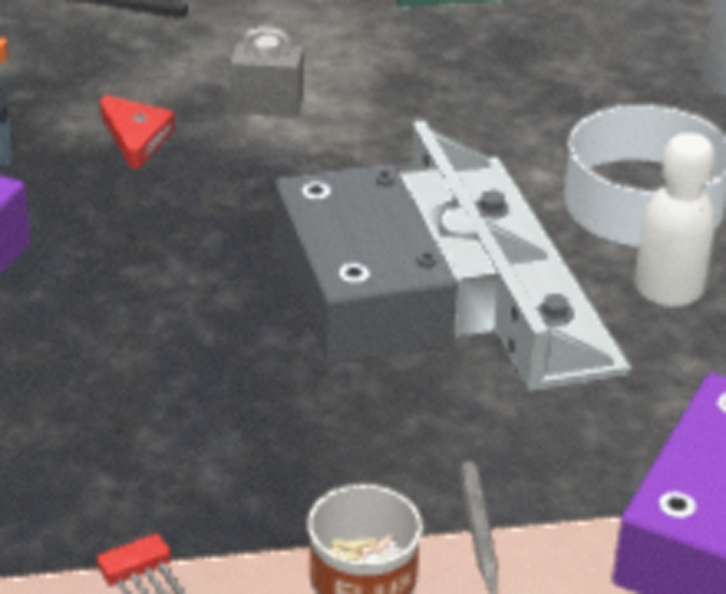

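Both crops show the former inside the vee and no gap between the jaw and the fence. One numeric check from the top view comes next.

```bash
python3 - <<'E'
from h import *
z=np.load("/tmp/top12.npz");im,D=z["im"],z["D"]
f=lambda u,v,h:onz("top",190+(u+.5)/3-.5,120+(v+.5)/3-.5,h)[:2]
C=np.array([f(*c,.055) for c in[(122,204),(345,181),(357,308),(132,332)]])
F=np.array([f(37,166,.05),f(425,126,.05)]);e=(F[0]-F[1]);e/=np.linalg.norm(e);n=np.array([e[1],-e[0]])
b=C[3]-C[2];bf=C[0]-C[1]
an=lambda q:np.degrees(np.arctan2(q[1],q[0]))
print("angles back-fence %.2f front-fence %.2f"%(an(b)-an(e),an(bf)-an(e)),"back dist to fence",[(round(float((F.mean(0)-c)@n)*1000,1)) for c in C[2:]],"lateral",round(float((C.mean(0)-F.mean(0))@e)*1000,1))
X=xyz("top",D)
P=X[175:235,228:312];m=(P[...,2]>.05)&(P[...,2]<.065);m&=D[175:235,228:312]>0
print("top z",np.median(P[...,2][m]));
r=cv2.minAreaRect(P[m][:,:2].astype(np.float32)*1000);print(r)
# back edge line fit by depth step
pts=[]
for u in range(236,304,2):
    col=X[180:240,u];k=np.where(col[:,2]>.03)[0];pts.append(col[k.max(),:2])
pts=np.array(pts);s=np.polyfit(pts[:,1],pts[:,0],1);print("back slope deg",-np.degrees(np.arctan(s[0])),"perp to fence mm",(FO[0]-np.polyval(s,FO[1]))*np.cos(np.radians(FA))*1000)
old=np.load("/tmp/top0.npz")["im"];d=cv2.absdiff(old,im).max(2)
for nm,(u,v) in dict(tin=(408,229),weight=(143,225),mag=(160,278),keys=(405,290),punch=(392,195)).items(): print(nm,d[v-22:v+22,u-25:u+25].mean().round(1))
E
```

```text
angles back-fence 0.13 front-fence -0.02 back dist to fence [118.8, 119.2] lateral 1.3
top z 0.05419795939905847
((671.9869384765625, 121.91799926757812), (112.41117095947266, 150.49261474609375), 5.348202228546143)
back slope deg 5.571959579435444 perp to fence mm 120.2341682189521
tin 4.1
weight 4.6
mag 5.5
keys 4.4
punch 4.5
```

Square to within about 0.1°, with the back 119–120 mm from the fence (120 expected), about 1–2 mm off along it, and the other things haven't moved. Handing in.

```bash
python3 -c "
from h import *
print(status.observe()['contact_force'],status.observe()['clock']);print(bot.sign_off())"
```

```text
[-0.14802088 -0.05410706  0.37141304] 14.2833
the job is handed in; nothing more can be done
None
```

The die block is home against the fence, and I handed the job in at 14.3 s with the arm clear of everything. No verdict is reported, so the figures below are my own measurements.

**How it was moved:** I pushed only on the back of the cast body, using both open fingers. The block went about 60 mm straight, then turned about 45° with pushes towards its left corner. After recentring, I pushed it straight onto the fence until it stopped, with about 48 N at the wrist on the final press.

**Last checks:**

| Check | Result | Limit |
|---|---|---|
| Square to the fence | within about 0.15° | 1.43° |
| Back of block to fence face | 118.8–120.2 mm, depending on method (120 expected) | ±3 mm |
| Vee along the fence | 1.3 mm off from the top view, 2.5 mm from the wrist view | 10 mm |
| Height of the body's top | 54 mm (55 expected), so it stands flat | – |

- **Fit:** The top and side pictures show the former inside the vee and no gap between jaw and fence.
- **Other things:** The top view shows the tin, weight, magnet, keys and punch unmoved.
- **Disagreements:** The views differ by only 1–2 mm, which is within the camera calibration. A rectangle fitted to the depth data came out at 112 × 150 mm. I put the short side down to its height cut leaving out part of the lower jaw, and did not use it.

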